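Slide the sash-clamp jaw back off the glued stool top

TASK

The glue in the wooden step-stool top is dry and the clamp's screw has already been eased. Press down the release lever on the clamp's sliding jaw with a fingertip, keep it down and push the jaw back along its bar, away from the wood, all the way to the end stop, then let go. Pick nothing up, and leave the wood, the glue bottle, the screw jar, the scraper and the detergent bottle where they are.

Things in the scene. Friction and masses are not known exactly. Their poses are not given: they have to be found in the camera images.
- clamp: Aluminium bar clamp screwed to a fixed plywood board (540 x 320 mm, 18 thick) on the counter. Origin on the counter surface, under the bar's centre line, below the sliding jaw's wood-side face at the start. x runs along the bar the way the jaw is pushed back (away from the wood), z up. Bar 20 mm wide, its toothed top 54 mm above the counter. Fixed screw head at x = -203 to -290 mm, 98 mm high.
- jaw_top (a point): Middle of the top of the sliding jaw's upright plate, on its wood-side face, 98 mm above the counter; plate 38 mm wide, 20 mm thick along +x. The jaw is a saddle on the bar, 36 mm wide, reaching 110 mm along +x from this face, with another upright, the finger rest, at its far end; the 82 mm between both uprights are open above the release lever. Moves with the jaw.
- jaw (a joint): How far (m) the sliding jaw has been pushed back: 0 at the start, beside the wood; 0.112 against the end stop. A spring pawl in the bar's saw teeth (8 mm pitch) blocks this way unless the release lever is held down, and locks again when it is let up; towards the wood it clicks along over the teeth. Once released the jaw slides with about 2 N.
- release (a joint): Angle (rad) of the steel release lever on the sliding jaw: 0 at rest, 0.26 fully down (pawl clear of the teeth from about 0.17). Pressing its thumb pad takes 2 N at first, 6 N fully down. It springs up when let go; it may stay up to 0.15 down where the pawl rests on a tooth.
- release_pad (a point): Centre of the top of the release lever's flat thumb pad, 26 mm along the bar x 30 mm across; at rest it is level, 74 mm above the counter, 85 mm along +x from the jaw's wood-side face. Fully down it is 10 mm lower and tilted 0.26 rad, dipping away from the wood (its pin lies across the bar, 39 mm towards the wood, 13 mm lower). Moves with the jaw.
- finger_rest (a point): Middle of the top edge of the finger rest, on its face towards the lever pad: an upright plate fixed to the rear of the sliding jaw, 36 mm wide across the bar, 8 mm thick, top 93 mm above the counter, 17 mm along +x from the pad's centre. A fingertip standing on the pressed pad pushes the jaw back by leaning on this face. Moves with the jaw.
- end_stop (a point): Middle of the top of the end stop, on its face towards the jaw: a dark steel foot at the tail end of the bar, 34 mm wide, 13 mm thick, top 64 mm above the counter. Fixed. Pushed fully back, the rear of the jaw meets it.
- stool_top: Glued wooden step-stool top, loose, 165 mm along the bar x 240 across x 20 thick, 28 x 90 mm hand slot in its middle, lying on the bar and two battens, underside 54 mm above the counter, edge 1.5 mm from the sliding jaw. Origin at the centre of its underside. To be left in place.
- glue: White glue bottle, orange cap, 44 mm in diameter, 115 mm high, standing loose on the plywood on the robot's side of the bar. Origin at the centre of its underside. To be left alone.
- screw_jar: Low glass jar with steel lid, 54 mm in diameter, 60 mm high, standing loose on the plywood on the robot's side of the bar. Origin at the centre of its underside. To be left alone.
- scraper: Scraper 180 mm long lying loose on the plywood, along the far side of the bar. Origin under its middle. To be left alone.
- detergent: Blue detergent bottle, 90 x 150 mm, 245 mm high, standing loose on the counter off the plywood. Origin at the centre of its underside. To be left alone.

How it is judged:
On the way, in this order (a step that is already met when the one before it is completed fails the run):
1. the release lever is pressed down while the jaw is still at the wood (value of joint release above 0.12 rad and value of joint jaw below 0.02 m), for 0.05 s.
2. the jaw is all the way back at the end stop (value of joint jaw above 0.106 m), for 0.1 s.
At the end, for the whole second after the job is handed in: The sliding jaw stands within 6 mm of the end stop (jaw above 0.106 m), at rest, with the release lever let up again (below 0.17 rad); the stool top lies flat within 10 mm of where it was; glue bottle, screw jar, scraper and detergent bottle are within 20 mm of where they were (value of joint jaw above 0.106 m and velocity of joint jaw below 0.01 m/s and value of joint release below 0.17 rad and distance of stool_top from where it was at the start of the episode below 0.01 m and angle between stool_top's own z axis and vertical below 0.05 rad and linear speed of stool_top below 0.01 m/s and distance of each of glue, screw_jar, scraper, detergent from where it was at the start of the episode below 0.02 m); the robot touches nothing.
It fails at once if the wooden stool top is shoved, lifted or carried (distance of stool_top from where it was at the start of the episode above 0.02 m or angle between stool_top's own z axis and vertical above 0.15 rad).
It fails at once if a bystander is picked up, pushed away or knocked over (distance of any of glue, screw_jar, scraper, detergent from where it was at the start of the episode above 0.03 m or angle between any of glue, screw_jar, scraper, detergent's own z axis and vertical above 0.5 rad).
It also fails if it takes over 42 s, if anything falls off the work surface, if the arm or the gripper's body presses on something with over 40 N, if the wrist force passes 120 N, or if a joint passes its speed limit or range.

ROBOT

A 6-joint arm with a two-finger parallel gripper is mounted at the origin on the work surface. World frame = base frame: x ahead of the robot, y to its left, z up, the work surface at z = 0. Lengths are in m, angles in rad, forces in N, time in s.
With the tool pointing down it reaches from about 0.25 to 0.775 m from the base axis. Payload 4 kg.
Tool frame: the origin (TCP) lies between the finger pads; the fingertips stand 25 mm ahead of it and the grasp point (between the pads) lies 6 mm ahead of it (robot.tip_reach is the z of the fingertips in the tool frame, in m); z points along the fingers, y is the line along which they close (so a half turn about z gives the same grasp; the last joint's range is limited). The gripper opens to 94 mm and grips with 3 to 60 N. Pads are 16 mm wide; open, the fingers measure 119 mm over their backs; the gripper's body (75 mm by 177 mm) begins 78 mm behind the grasp point.
Start: joints at [-1.228, 0.087, 1.371, -0, 1.684, -0.103], TCP at [0.237, -0.496, 0.231] pointing down, gripper open.
Joint ranges: [-3.1, 3.1], [-0.76, 2.03], [0.27, 2.55], [-1.08, 4.22], [0.17, 2.65], [-2.57, 2.57]. Speed limits (rad/s): [2.79, 2.79, 3.14, 3.14, 3.14, 3.14].

INTERFACE

Orientations are given as [roll, pitch, yaw] about the fixed x, y, z axes, in that order (R = Rz(yaw) Ry(pitch) Rx(roll)).
In Python, from bench import robot gives the robot as it stands. The module is installed in compiled form; this text tells all that it offers.
- The arm moves only by the shell command python3 -m handwheel 'ROWS'. ROWS is JSON, a list of rows, each a list of 3 entries, a list of its own where there are three numbers: the turn, a rotation vector about the world's x, y, z in units of 90 degrees (1.0 is 90 degrees), then the shift along the world's x, y, z in units of 0.05 m (1.0 is 0.05 m), then the closure, from 0 (fully open) to 1 (shut). A call has 1 to 5 rows; each row shifts and turns the commanded pose from where the row before left it; what a row does not reach is not made up. A row lasts 1/10 s, in which the tool goes at most 50 mm and 8.59 degrees, less where a joint would pass 70% of its speed; a pose out of reach is approached as far as the arm can. A call with a number of a shift or a turn outside -1 to 1 is refused whole. A call with a gripper value outside its range is refused whole. The fingers move at their own pace and stop on an object; the grip force is fixed at half the most. Time passes only in rows, so rows that do not move let the fingers close. It gives the time, the measured TCP pose, the force, the opening and the grip force at its end, in the units of the state.
- robot.get_obs(): the state, without advancing time (a new reading comes with each control period).
- robot.snapshot(name): name is "scene" or "top"; returns (picture, depth): 480x640x3 uint8, red, green, blue; 480x640 float32, m along the optical axis (not along the pixel's ray), 0 where there is no reading.
- robot.calibration(name): a dict with "mtx" (3x3 intrinsics, pixels), "D" ([k1, k2, p1, p2, k3] as OpenCV has them; the pictures are not rectified), "extrinsics" (4x4, takes a point from camera to world coordinates). Camera axes: x right, y down, z forward; pixel columns grow to the right and rows downward; lengths in m; the calibration is good to about 2 mm. A picture is of the moment at which its call begins. calibration takes no time and is no camera call.
- robot.close_job(): hands the job in; it is judged then, once.
Trained networks look in the newest picture that a camera, given by its name, has taken for a name from the list of things; names that differ only in an ending like _2 or _b are one class to them, and where a whole thing is asked for, a point or a joint stands for the part that bears it (a point fixed in the world has none). Each returns a list of dicts, best first, with "p" (0 to 1); they miss things now and then, are a little off and sometimes report something else, mostly with a low value. They report only what shows in the picture. A call takes as long as a camera call.
- robot.boxes_of(query, camera): "bbox" ([left, top, right, bottom] in pixels, round what is visible of it).
The state is a dict: "time": time; "joint_positions": joint angles; "qvel": joint speeds; "joint_torque": joint torques, N m; "tool_pos": TCP position; "ee_rot": TCP orientation; "wrist_force": force on the tool from outside, world axes, zero at the start; "wrist_torque": the same for the moment, N m; "width": finger opening in m; "finger_force": force on a finger pad.
Only numpy, scipy, OpenCV 4.12 (cv2) and the standard library are available. Lean on these libraries where they do the work, as an engineer would, in place of code of your own. Each camera call takes 0.05 s, during which the arm holds its last target. There are 200 camera calls.

## Working session

There is one attempt and no reset: what is moved stays moved. The work goes in short steps, Python scripts to look and compute and a shell command to move; the robot and the scene stay as the last step left them, time stands still between calls to the robot, and variables do not carry over. Pictures are saved under pics/ and viewed, at most 10 in all, crops included, and the job is handed in when it is done.

```bash
mkdir -p pics; cat > h.py <<'E'
import numpy as np, cv2
from bench import robot
def snap(n,f=None):
    im,d=robot.snapshot(n)
    if f: cv2.imwrite('pics/'+f,cv2.cvtColor(im,cv2.COLOR_RGB2BGR))
    return im,d
def ray(n,uv):
    c=robot.calibration(n);E=np.array(c['extrinsics'])
    p=cv2.undistortPoints(np.array([[uv]],float),np.array(c['mtx']),np.array(c['D']))[0,0]
    return E,np.array([p[0],p[1],1.])
def at_z(n,uv,z):
    E,r=ray(n,uv);d=E[:3,:3]@r;o=E[:3,3];return o+d*(z-o[2])/d[2]
def at_d(n,uv,d):
    E,r=ray(n,uv);return E[:3,:3]@(r*d)+E[:3,3]
def cloud(n,dep):
    c=robot.calibration(n);E=np.array(c['extrinsics'])
    v,u=np.mgrid[0:480,0:640];uv=np.stack([u,v],-1).reshape(-1,1,2).astype(float)
    p=cv2.undistortPoints(uv,np.array(c['mtx']),np.array(c['D']))[:,0].reshape(480,640,2)
    P=np.dstack([p,np.ones((480,640))])*dep[...,None]
    return P@E[:3,:3].T+E[:3,3]
E
python3 - <<'E'
from h import *
for n in('scene','top'):
    im,d=snap(n,n+'0.png'); print(n,np.array(robot.calibration(n)['extrinsics'])[:3,3])
    for q in('jaw_top','release_pad','finger_rest','end_stop','stool_top','glue','screw_jar','scraper','detergent','clamp'):
        try:
            for b in robot.boxes_of(q,n)[:2]:
                x=b['bbox'];u=[(x[0]+x[2])/2,(x[1]+x[3])/2]
                print(q,np.round(x),round(b['p'],2),np.round(at_d(n,u,d[int(u[1]),int(u[0])]),3))
        except Exception as e: print(q,e)
E
```

```text
scene [ 1.16473405 -0.0086899   0.78086164]
jaw_top [365. 231. 425. 274.] 0.67 [0.583 0.062 0.065]
release_pad [367. 244. 412. 260.] 0.81 [0.588 0.051 0.07 ]
release_pad [312. 300. 415. 335.] 0.67 [0.699 0.016 0.021]
finger_rest [362. 235. 428. 275.] 0.58 [0.589 0.062 0.064]
finger_rest [364. 246. 413. 259.] 0.35 [0.589 0.05  0.069]
end_stop [279. 199. 598. 355.] 0.88 [0.634 0.137 0.074]
stool_top [415. 200. 534. 315.] 0.97 [0.566 0.209 0.053]
stool_top [367. 244. 409. 261.] 0.4 [0.589 0.049 0.069]
glue [315. 186. 341. 230.] 0.93 [ 0.513 -0.069  0.088]
glue [282. 203. 594. 358.] 0.22 [0.643 0.136 0.074]
screw_jar [370. 191. 398. 228.] 0.73 [0.483 0.037 0.069]
scraper [314. 300. 414. 336.] 0.63 [0.7   0.017 0.02 ]
detergent [ 75. 140. 181. 256.] 0.82 [ 0.598 -0.409  0.156]
clamp [281. 206. 595. 357.] 0.93 [0.643 0.136 0.072]
top [ 0.41404092 -0.07239532  0.93129449]
jaw_top [213. 212. 272. 243.] 0.9 [0.584 0.058 0.068]
release_pad [228. 218. 262. 234.] 0.85 [0.587 0.052 0.07 ]
end_stop [ 68. 148. 347. 338.] 0.67 [0.552 0.125 0.075]
stool_top [126. 175. 223. 305.] 0.89 [0.563 0.196 0.054]
glue [304. 256. 325. 282.] 0.91 [ 0.493 -0.084  0.13 ]
glue [210. 212. 268. 244.] 0.7 [0.582 0.064 0.07 ]
screw_jar [243. 277. 271. 304.] 0.89 [0.458 0.026 0.075]
scraper [220. 162. 312. 195.] 0.96 [0.701 0.016 0.021]
scraper [303. 258. 324. 283.] 0.73 [ 0.491 -0.082  0.129]
detergent [441. 195. 565. 271.] 0.78 [ 0.543 -0.403  0.204]
detergent [243. 275. 266. 304.] 0.69 [0.46  0.031 0.077]
clamp [ 66. 144. 351. 337.] 0.79 [0.558 0.123 0.073]
```

```bash
python3 - <<'E'
from h import *
im=cv2.imread('pics/top0.png')
c=im[140:320,60:360]; cv2.imwrite('pics/topc.png',cv2.resize(c,(800,480),interpolation=cv2.INTER_CUBIC))
im=cv2.imread('pics/scene0.png')
c=im[180:340,270:470]; cv2.imwrite('pics/scc.png',cv2.resize(c,(750,600),interpolation=cv2.INTER_CUBIC))
E
```

```text
(no output)
```

View pics/topc.png

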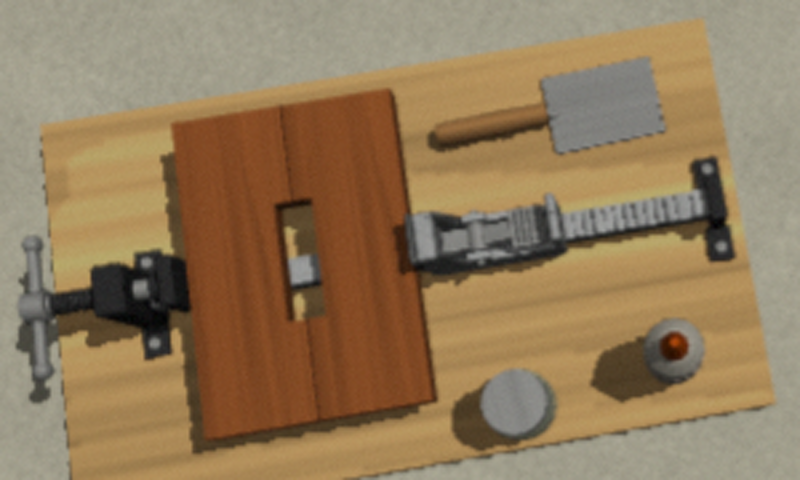

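View pics/scc.png

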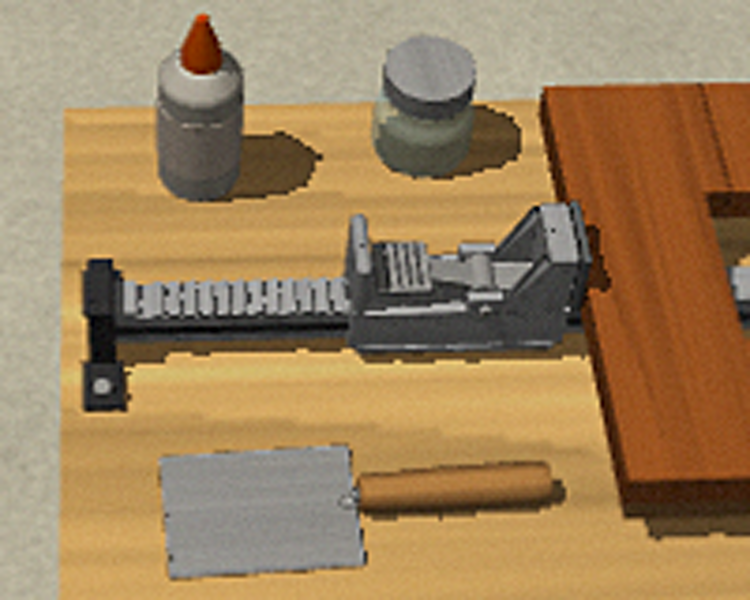

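The pictures show the jaw (front plate at top-view pixel ~(214,230)), the ribbed pad at ~(256,225), the finger rest at ~(267,223) and the end stop face at ~(321,217). The glue bottle and jar are on the robot's side of the bar. I'll measure the axis next.

```bash
python3 - <<'E'
from h import *
def f(n,s,o,p,z): return np.round(at_z(n,[o[0]+p[0]/s,o[1]+p[1]/s],z),4)
T=lambda p,z:f('top',8/3,(60,140),p,z); S=lambda p,z:f('scene',3.75,(270,180),p,z)
print('pad',T((523,227),.074),S((405,266),.074))
print('rest',T((549,223),.093),S((365,240),.093))
print('stop',T((698,206),.064),S((118,275),.064))
print('jaw',T((409,240),.098)); print('jar',T((516,403),.078),'glue',T((675,345),.133))
im,d=snap('top');P=cloud('top',d).reshape(-1,3)
m=(P[:,0]>.45)&(P[:,0]<.68)&(P[:,1]>-.2)&(P[:,1]<.12)
# bar + jaw axis
q=P[m&(P[:,2]>.045)&(P[:,2]<.062)&(P[:,0]>.56)&(P[:,1]<.02)&(P[:,1]>-.06)]
v=cv2.fitLine(q[:,:2].astype(np.float32),cv2.DIST_HUBER,0,.01,.01).ravel();print('bar',len(q),v,np.degrees(np.arctan2(v[1],v[0])))
for a,b in((.068,.08),(.082,.11)):
    q=P[m&(P[:,0]>.545)&(P[:,2]>a)&(P[:,2]<b)&(P[:,1]>-.03)]
    print(a,len(q),q.min(0),q.max(0),q.mean(0))
    if a>.08: print(np.round(q[np.argsort(q[:,1])],3)[:60:3])
print(robot.get_obs()['ee_rot'],robot.get_obs()['tool_pos'],robot.tip_reach)
E
```

```text
pad [0.5875 0.0298 0.074 ] [0.5912 0.0302 0.074 ]
rest [0.5864 0.0086 0.093 ] [0.5935 0.0097 0.093 ]
stop [ 0.6043 -0.1014  0.064 ] [ 0.6069 -0.1059  0.064 ]
jaw [0.574  0.1091 0.098 ]
jar [0.4569 0.0332 0.078 ] glue [ 0.4921 -0.0817  0.133 ]
bar 377 [ 0.24129239 -0.9704525   0.5966091  -0.022454  ] -76.03716
0.068 437 [0.54505444 0.0020121  0.06805681] [0.61329575 0.11997995 0.07969261] [0.58225702 0.05687088 0.07291998]
0.082 330 [0.55761921 0.00243176 0.08227933] [0.61028247 0.11481105 0.10210722] [0.58036457 0.07811794 0.09443422]
[[0.58  0.002 0.094]
 [0.576 0.003 0.091]
 [0.59  0.003 0.083]
 [0.577 0.004 0.094]
 [0.59  0.005 0.092]
 [0.576 0.005 0.09 ]
 [0.599 0.005 0.088]
 [0.585 0.006 0.096]
 [0.594 0.006 0.093]
 [0.592 0.006 0.093]
 [0.59  0.007 0.092]
 [0.58  0.007 0.091]
 [0.606 0.007 0.091]
 [0.589 0.008 0.094]
 [0.588 0.008 0.093]
 [0.584 0.008 0.092]
 [0.6   0.008 0.092]
 [0.604 0.009 0.092]
 [0.582 0.009 0.09 ]
 [0.601 0.01  0.095]]
[3.14149312e+00 9.78043773e-07 4.45807732e-01] [ 0.2371567  -0.49625786  0.23051197] 0.025
```

```bash
python3 -m handwheel '[[[0,0,0.09],[0.2,0.8,0.3],1],[[0,0,0.09],[0.2,0.8,0.3],1],[[0,0,0.09],[0.2,0.8,0.3],1],[[0,0,0.09],[0.2,0.8,0.3],1],[[0,0,0.09],[0.2,0.8,0.3],1]]'; python3 -m handwheel '[[[0,0,0.09],[0.6,0.8,-0.1],1],[[0,0,0.09],[0.6,0.8,-0.1],1],[[0,0,0.09],[0.6,0.8,-0.1],1],[[0,0,0.09],[0.6,0.8,-0.1],1],[[0,0,0],[0.6,0.8,-0.1],1]]'; python3 -m handwheel '[[[0,0,0],[0,0,0],1]]'
```

```text
time: 1.65
tool_pos: [0.2872, -0.2946, 0.3062]
ee_rot: [3.141, 0.0, 1.158]
wrist_force: [0.6, -0.5, 0.3]
width: 0.0573
finger_force: 0.0
time: 2.15
tool_pos: [0.4372, -0.0954, 0.2809]
ee_rot: [3.14, 0.001, 1.72]
wrist_force: [1.0, -1.0, 1.2]
width: 0.0173
finger_force: 0.0
time: 2.25
tool_pos: [0.4382, -0.0923, 0.2795]
ee_rot: [-3.141, -0.003, 1.727]
wrist_force: [0.1, 0.4, 0.9]
width: 0.0097
finger_force: 0.0
```

```bash
python3 -m handwheel '[[[0,0,0],[0.75,0.62,-0.4],1],[[0,0,0],[0.75,0.62,-0.4],1],[[0,0,0],[0.75,0.62,-0.4],1],[[0,0,0],[0.75,0.62,-0.4],1],[[0,0,0],[0,0,-0.8],1]]';python3 -m handwheel '[[[0,0,0],[0,0,-0.4],1],[[0,0,0],[0,0,0],1],[[0,0,0],[0,0,0],1]]'; python3 - <<'E'
from h import *
a,_=snap('scene');b,_=snap('top')
for im,(u,v),n in((a,(320,170),'s1'),(b,(180,160),'t1')):
    c=im[v:v+120,u:u+160,::-1];cv2.imwrite(f'pics/{n}.png',cv2.resize(c,(800,600),interpolation=cv2.INTER_CUBIC))
E
```

```text
time: 2.75
tool_pos: [0.5838, 0.0229, 0.1659]
ee_rot: [3.134, 0.0, 1.722]
wrist_force: [0.7, -0.7, 0.3]
width: 0.0006
finger_force: 0.0
time: 3.05
tool_pos: [0.579, 0.0198, 0.1451]
ee_rot: [3.142, 0.0, 1.717]
wrist_force: [0.1, -0.1, -0.0]
width: 0.0002
finger_force: 0.0
```

View pics/s1.png

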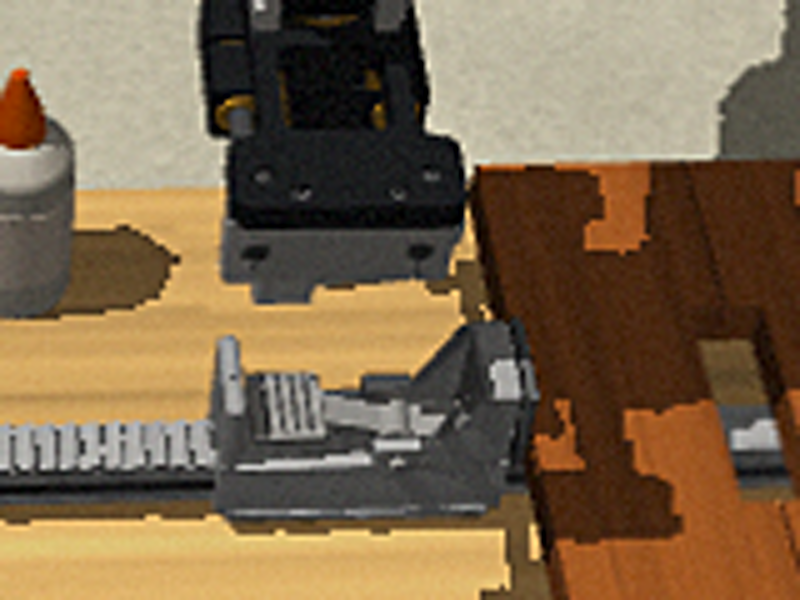

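The fingertip shows at crop (283,295), i.e. pixel (377,229). It is above and behind the pad, whose centre is at pixel (378,251). The gripper's body hides most of the finger.

```bash
python3 - <<'E'
from h import *
o=robot.get_obs();p=np.array(o['tool_pos']);print(p)
c=robot.calibration('scene');E=np.linalg.inv(np.array(c['extrinsics']))
def pr(q):
    r,_=cv2.Rodrigues(E[:3,:3]);return np.round((cv2.projectPoints(np.array([q],float),r,E[:3,3],np.array(c['mtx']),np.array(c['D']))[0][0,0]-[320,170])*5)
d=np.array([.147,-.989,0]);n=np.array([.989,.147,0])
for a in(-8,8):
  for b in (12.5,-12.5): print(a,b,pr(p-[0,0,.025]+d*a/1000+n*b/1000))
print('pad centre in crop',pr([.589,.031,.074]))
# scene-cloud estimates
im,dd=snap('scene');P=cloud('scene',dd)
for nm,(u,v) in dict(pad=(290,405),padL=(265,405),padR=(318,405),rest_top=(230,350),rest_far=(225,345),rest_near=(233,405),stopish=(10,440)).items():
    print(nm,np.round(P[170+v//5,320+u//5],4))
E
```

```text
[0.58004785 0.0198663  0.14712675]
-8 12.5 [302. 317.]
-8 -12.5 [295. 263.]
8 12.5 [255. 318.]
8 -12.5 [249. 263.]
pad centre in crop [292. 400.]
pad [0.5907 0.0303 0.0732]
padL [0.5929 0.0213 0.0745]
padR [0.5896 0.0392 0.0733]
rest_top [0.5845 0.0068 0.0928]
rest_far [0.5832 0.0049 0.0937]
rest_near [0.6107 0.0084 0.0945]
stopish [ 0.6023 -0.069   0.0507]
```

View pics/t1.png

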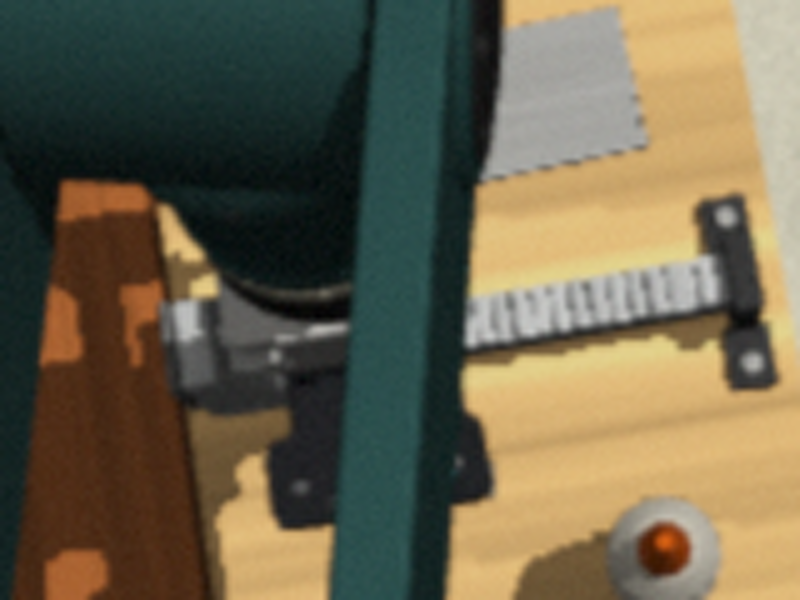

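```bash
python3 -m handwheel '[[[0,0,0],[0.2,0.16,0],1],[[0,0,0],[0,0,0],1],[[0,0,0],[0,0,-0.3],1],[[0,0,0],[0,0,-0.3],1],[[0,0,0],[0,0,-0.2],1]]';python3 -m handwheel '[[[0,0,0],[0,0,0],1],[[0,0,0],[0,0,0],1]]'; python3 - <<'E'
from h import *
a,_=snap('scene')
u,v=320,170
c=a[v:v+120,u:u+160,::-1];cv2.imwrite('pics/s2.png',cv2.resize(c,(800,600),interpolation=cv2.INTER_CUBIC))
E
```

```text
time: 3.7
tool_pos: [0.5876, 0.0287, 0.1016]
ee_rot: [-3.138, -0.001, 1.718]
wrist_force: [-0.7, -0.2, -1.1]
width: 0.0002
finger_force: 0.0
time: 3.9
tool_pos: [0.5885, 0.0286, 0.1036]
ee_rot: [-3.14, -0.0, 1.718]
wrist_force: [-0.9, 0.1, -0.5]
width: 0.0004
finger_force: 0.0
```

View pics/s2.png

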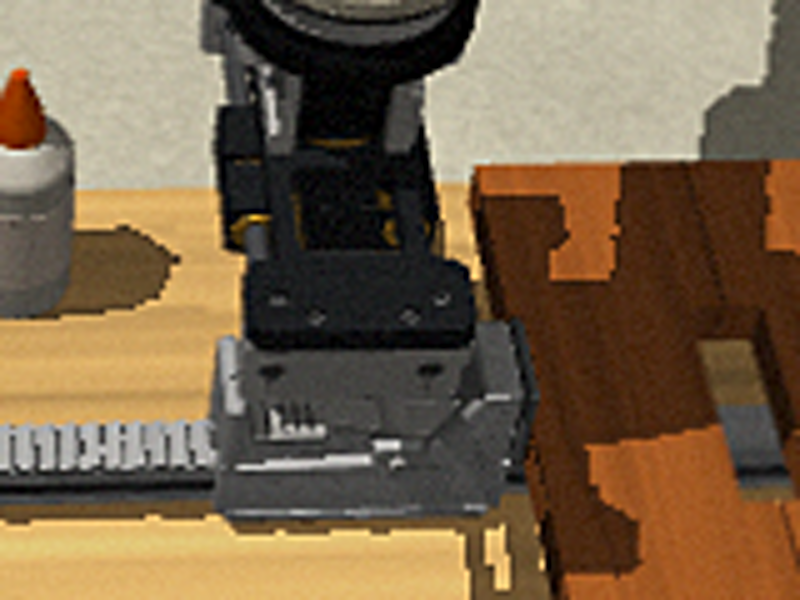

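The fingertip stands over the pad at about crop (300,400), clear of the finger rest at (230,370). I'll press in small steps.

```bash
python3 -m handwheel '[[[0,0,0],[0,0,-0.06],1],[[0,0,0],[0,0,-0.06],1],[[0,0,0],[0,0,0],1],[[0,0,0],[0,0,0],1]]'; python3 -m handwheel '[[[0,0,0],[0,0,-0.05],1],[[0,0,0],[0,0,-0.05],1],[[0,0,0],[0,0,0],1],[[0,0,0],[0,0,0],1]]'
```

```text
time: 4.35
tool_pos: [0.5895, 0.0286, 0.0993]
ee_rot: [3.14, 0.0, 1.718]
wrist_force: [0.8, -0.2, 1.7]
width: 0.0004
finger_force: 0.9
time: 4.75
tool_pos: [0.5896, 0.0283, 0.0946]
ee_rot: [3.14, 0.001, 1.718]
wrist_force: [-0.6, -1.1, 5.9]
width: 0.0005
finger_force: 2.8
```

```bash
python3 -m handwheel '[[[0,0,0],[0,0,-0.05],1],[[0,0,0],[0,0,-0.05],1],[[0,0,0],[0,0,0],1],[[0,0,0],[0,0,0],1]]'; python3 -m handwheel '[[[0,0,0],[0,0,-0.05],1],[[0,0,0],[0,0,0],1],[[0,0,0],[0,0,0],1]]'
```

```text
time: 5.15
tool_pos: [0.5898, 0.0279, 0.0907]
ee_rot: [3.139, 0.002, 1.718]
wrist_force: [-0.8, -2.2, 9.4]
width: 0.0006
finger_force: 4.5
time: 5.45
tool_pos: [0.5899, 0.0279, 0.0903]
ee_rot: [3.138, 0.002, 1.718]
wrist_force: [-3.9, -3.6, 16.9]
width: 0.0002
finger_force: 8.0
```

```bash
python3 -m handwheel '[[[0,0,0],[0.02,-0.12,0],1],[[0,0,0],[0.02,-0.12,0],1],[[0,0,0],[0.02,-0.12,0],1],[[0,0,0],[0,0,0],1],[[0,0,0],[0,0,0],1]]'; python3 -m handwheel '[[[0,0,0],[0.02,-0.12,0],1],[[0,0,0],[0.02,-0.12,0],1],[[0,0,0],[0,0,0],1]]'
```

```text
time: 5.95
tool_pos: [0.5928, 0.0101, 0.0903]
ee_rot: [3.138, 0.001, 1.718]
wrist_force: [-5.4, -1.8, 15.8]
width: 0.0007
finger_force: 7.9
time: 6.25
tool_pos: [0.5947, -0.0019, 0.0902]
ee_rot: [3.138, 0.001, 1.718]
wrist_force: [-5.6, -1.5, 15.9]
width: 0.0006
finger_force: 8.0
```

```bash
python3 -m handwheel '[[[0,0,0],[0.02,-0.16,0],1],[[0,0,0],[0.02,-0.16,0],1],[[0,0,0],[0.02,-0.16,0],1],[[0,0,0],[0.02,-0.16,0],1],[[0,0,0],[0,0,0],1]]'; python3 -m handwheel '[[[0,0,0],[0.02,-0.16,0],1],[[0,0,0],[0.02,-0.16,0],1],[[0,0,0],[0.02,-0.16,0],1],[[0,0,0],[0.02,-0.16,0],1],[[0,0,0],[0,0,0],1]]'
```

```text
time: 6.75
tool_pos: [0.5998, -0.0344, 0.0904]
ee_rot: [3.136, 0.002, 1.717]
wrist_force: [-2.4, -0.9, 14.5]
width: 0.0005
finger_force: 7.2
time: 7.25
tool_pos: [0.6047, -0.0664, 0.0905]
ee_rot: [3.134, 0.002, 1.717]
wrist_force: [0.7, -0.7, 13.5]
width: 0.0003
finger_force: 6.5
```

```bash
python3 -m handwheel '[[[0,0,0],[0.02,-0.12,0],1],[[0,0,0],[0.02,-0.12,0],1],[[0,0,0],[0.01,-0.08,0],1],[[0,0,0],[0.01,-0.08,0],1],[[0,0,0],[0,0,0],1]]'; python3 -m handwheel '[[[0,0,0],[0.01,-0.06,0],1],[[0,0,0],[0,0,0],1]]'
```

```text
time: 7.75
tool_pos: [0.6076, -0.0851, 0.0902]
ee_rot: [3.133, 0.0, 1.718]
wrist_force: [0.8, 1.4, 12.6]
width: 0.0001
finger_force: 6.1
time: 7.95
tool_pos: [0.6078, -0.0871, 0.0897]
ee_rot: [3.134, -0.001, 1.719]
wrist_force: [-0.0, 3.5, 11.8]
width: 0.0006
finger_force: 5.2
```

```bash
python3 -m handwheel '[[[0,0,0],[0.01,-0.06,0],1],[[0,0,0],[0.01,-0.06,0],1],[[0,0,0],[0,0,0],1]]'; python3 -m handwheel '[[[0,0,0],[0.01,-0.06,0],1],[[0,0,0],[0,0,0],1]]'; python3 - <<'E'
from h import *
a,_=snap('scene')
u,v=270,170
c=a[v:v+120,u:u+160,::-1];cv2.imwrite('pics/s3.png',cv2.resize(c,(800,600),interpolation=cv2.INTER_CUBIC))
E
```

```text
time: 8.25
tool_pos: [0.608, -0.0905, 0.089]
ee_rot: [3.136, -0.006, 1.72]
wrist_force: [-1.8, 8.2, 11.6]
width: 0.0002
finger_force: 10.8
time: 8.45
tool_pos: [0.608, -0.0907, 0.089]
ee_rot: [3.137, -0.012, 1.721]
wrist_force: [-2.1, 15.5, 13.4]
width: 0.0008
finger_force: 15.1
```

View pics/s3.png

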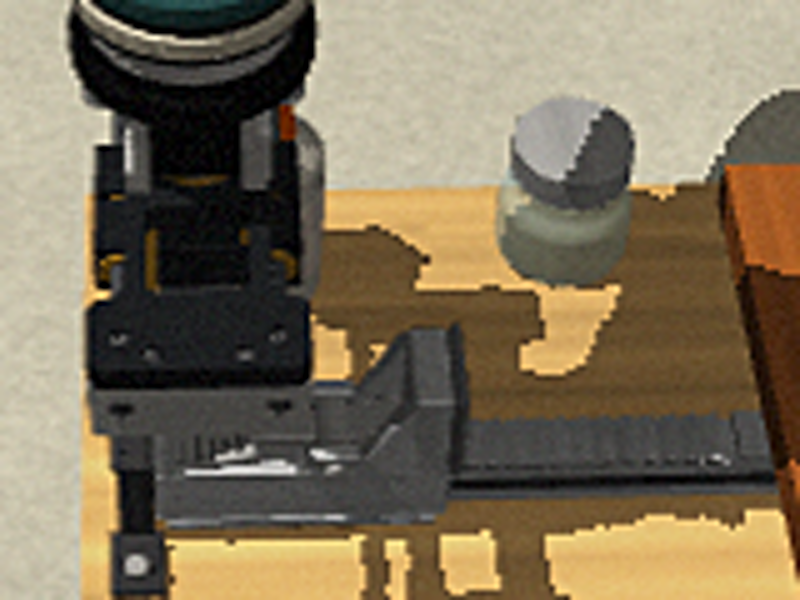

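The jaw's rear (crop ~155) is against the end stop (~150) and the force has risen to 15 N. The glue bottle and jar still stand. I'll lift straight up.

```bash
python3 -m handwheel '[[[0,0,0],[0,0,0.2],1],[[0,0,0],[0,0,0.2],1],[[0,0,0],[0,0.06,0.2],1],[[0,0,0],[0,0,0.4],1],[[0,0,0],[0,0,0.6],1]]'; python3 -m handwheel '[[[0,0,0],[0,0,0.7],1],[[0,0,0],[0,0,0.7],1],[[0,0,0],[0,0,0.7],1],[[0,0,0],[0,0,0.3],1],[[0,0,0],[0,0,0],1]]'
python3 -m handwheel '[[[0,0,0],[-0.7,0.3,0],1],[[0,0,0],[-0.7,0.3,0],1],[[0,0,0],[-0.7,0.3,0],1],[[0,0,0],[-0.7,0.3,0],1],[[0,0,0],[0,0,0],1]]'; python3 - <<'E'
from h import *
a,d=snap('scene','s4full.png');P=cloud('scene',d)
for q in('jaw_top','release_pad','stool_top','glue','screw_jar','scraper','detergent'):
    for b in robot.boxes_of(q,'scene')[:1]: print(q,np.round(b['bbox']),round(b['p'],2))
u,v=270,170
c=a[v:v+120,u:u+160,::-1];cv2.imwrite('pics/s4.png',cv2.resize(c,(800,600),interpolation=cv2.INTER_CUBIC))
E
```

```text
time: 9.0
tool_pos: [0.6053, -0.0936, 0.1633]
ee_rot: [-3.136, -0.003, 1.719]
wrist_force: [-0.1, -0.3, 0.5]
width: 0.0005
finger_force: 0.0
time: 9.5
tool_pos: [0.608, -0.0946, 0.2893]
ee_rot: [3.136, 0.002, 1.718]
wrist_force: [0.0, 0.6, 0.4]
width: 0.0004
finger_force: 0.0
time: 10.0
tool_pos: [0.4633, -0.0328, 0.2844]
ee_rot: [-3.138, -0.002, 1.72]
wrist_force: [0.2, -0.7, -0.5]
width: 0.0003
finger_force: 0.0
jaw_top [305. 236. 360. 275.] 0.89
release_pad [304. 246. 348. 261.] 0.6
stool_top [411. 200. 536. 316.] 0.81
glue [314. 184. 338. 231.] 0.72
screw_jar [369. 188. 397. 228.] 0.9
scraper [314. 298. 412. 335.] 0.65
detergent [ 73. 141. 182. 256.] 0.8
```

View pics/s4.png

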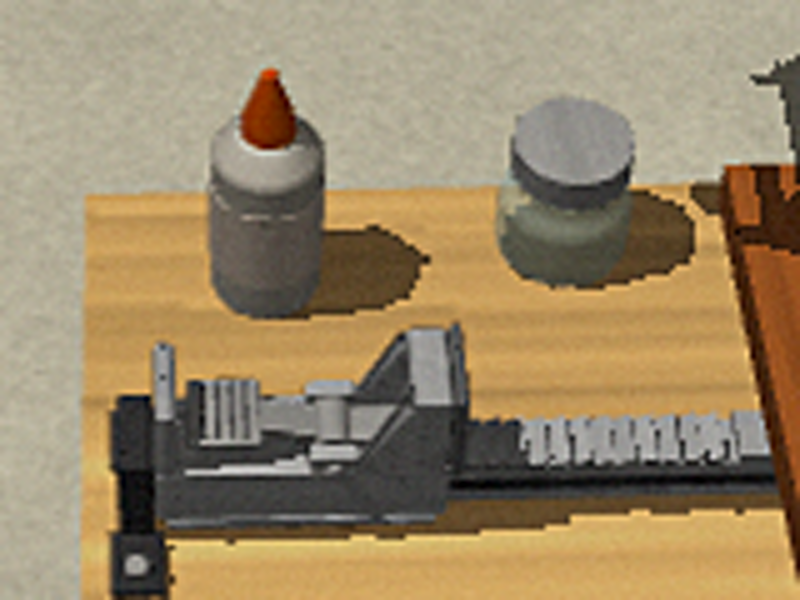

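The jaw's rear touches the end stop at crop (155,440). The lever is up, the bystanders have not moved and the arm is clear.

```bash
python3 -c "
from bench import robot
print(robot.close_job())"
```

```text
the job is handed in; nothing more can be done
None
```

The jaw is pushed back to the end stop with its release lever let up, and the wood and the four other objects are where they were; I handed the job in at about 10 s, and no verdict came back.

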